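Re-rack the press dies beside the press

ROBOT

A 6-joint arm with a two-finger parallel gripper is mounted at the origin on the work surface. World frame = base frame: x ahead of the robot, y to its left, z up, the work surface at z = 0. Lengths are in m, angles in rad, forces in N, time in s.
With the tool pointing down it reaches from about 0.225 to 0.875 m from the base axis. Payload 3.4 kg.
Tool frame: the origin (TCP) lies between the finger pads; the fingertips stand 19 mm ahead of it and the grasp point (between the pads) is the TCP; z points along the fingers, y is the line along which they close (so a half turn about z gives the same grasp; the last joint's range is limited). The gripper opens to 85 mm and grips with 20 to 120 N. Pads are 22 mm wide; open, the fingers measure 114 mm over their backs; the gripper's body (76 mm by 85 mm) begins 54 mm behind the grasp point. The pads swing forward as they close: fully open they stand 13 mm farther back than shut.
Start: joints at [1.064, 0.276, 1.505, -0, 1.361, -0.121], TCP at [0.216, 0.533, 0.25] pointing down, gripper open.
Joint ranges: [-2.89, 2.89], [-0.75, 2.08], [0.22, 2.7], [-1.18, 4.32], [0.11, 2.71], [-2.7, 2.7]. Speed limits (rad/s): [2.57, 2.57, 3.14, 3.14, 3.14, 3.14].

INTERFACE

Orientations are given as a unit quaternion [w, x, y, z].
In Python, from rig import get_state, imaging, ticket gives the robot as it stands. The module is installed in compiled form; this text tells all that it offers.
- The arm moves only by the shell command python3 -m inch 'ROWS' [FORCE]. ROWS is JSON, a list of rows, each an object with "claw": the opening, from -1 (shut) to 1 (fully open); "travel": the shift along the world's x, y, z in units of 200 mm (1.0 is 200 mm), a list of three; "turn": the turn about the world's z in units of 180 degrees (1.0 is 180 degrees). A call has 1 to 5 rows; each row is the pose to reach, as a shift and turn from the pose commanded when the call began, turning the shorter way round; what a row does not reach only later rows make up. A row lasts 1/10 s, in which the tool goes at most 50 mm and 8.59 degrees, less where a joint would pass 70% of its speed; a pose out of reach is approached as far as the arm can. A call with a number of a shift or a turn outside -1 to 1 is refused whole. A call with a gripper value outside its range is refused whole. The fingers move at their own pace and stop on an object; FORCE is the grip in N (left out, the last holds). Time passes only in rows, so rows that repeat a pose let the fingers close. It gives the time, the measured TCP pose, the force, the opening and the grip force at its end, in the units of the state.
- get_state(): the state, without advancing time (a new reading comes with each control period).
- imaging.get_image(name): name is "scene" or "top" or "wrist"; returns the picture (384x512x3 uint8, red, green, blue); there is no depth.
- imaging.camera_params(name): a dict with "camera_matrix" (3x3 intrinsics, pixels), "cam_to_world" (4x4, takes a point from camera to world coordinates); the wrist camera has in their place "T_tool_cam" (4x4, takes a point from camera to tool coordinates, whose origin is the TCP and whose axes are the flange's). Camera axes: x right, y down, z forward; pixel columns grow to the right and rows downward; lengths in m; the calibration is good to about 2 mm. The wrist camera is an equidistant fisheye: a pixel r from the principal point sees the ray r / f radians off the axis. A picture is of the moment at which its call begins: read the wrist's pose just before it. camera_params takes no time and is no camera call.
- ticket.sign_off(): hands the job in; it is judged then, once.
The state is a dict: "clock": time; "qpos": joint angles; "qd": joint speeds; "effort": joint torques, N m; "position": TCP position; "ee_rot": TCP orientation; "contact_force": force on the tool from outside, world axes, zero at the start; "moment": the same for the moment, N m; "width": finger opening in m; "gripper_force": force on a finger pad.
Only numpy, scipy, OpenCV 4.12 (cv2) and the standard library are available. Lean on these libraries where they do the work, as an engineer would, in place of code of your own. Each camera call takes 0.05 s, during which the arm holds its last target. There are 200 camera calls.

TASK

Move the four steel press dies from the grey steel rack to the bays of the empty wooden rack, so that they stand upright on the bay floors in their working order: the die at the left end of the steel rack (your own left, as the robot) goes into the bay next to the tall post, the one to the right of it into the next bay, and so on to the far end. Do not knock any die over.

Things in the scene. Friction and masses are not known exactly. Their poses are not given: they have to be found in the camera images.
- square (a point): Centre, half-way up (29 mm above its underside), of the square die: bright steel block 38 x 38 mm, 50 mm high, with a smaller square step 26 x 26 mm, 8 mm high, on top (58 mm in all); about 0.58 kg (give or take a quarter). Starts upright (z up) in a bay of the grey steel rack, its axes roughly along the rack's.
- dome (a point): Centre, half-way up (29 mm above its underside), of the dome die: bright steel solid cylinder 38 mm in diameter with straight sides up to 44 mm and a low rounded dome on top (58 mm in all); about 0.47 kg (give or take a quarter). Starts upright (z up) in a bay of the grey steel rack, its axes roughly along the rack's.
- cutter (a point): Centre, half-way up (29 mm above its underside), of the cutter die: bright steel block 26 mm (its x) by 46 mm (its y), straight sides up to 45 mm, with a roof-shaped edge along its y on top (58 mm in all); grip it across the 26 mm; about 0.48 kg (give or take a quarter). Starts upright (z up) in a bay of the grey steel rack, its axes roughly along the rack's.
- collar (a point): Centre, half-way up (27 mm above its underside), of the collar die: bright steel thick tube, 44 mm outside and 24 mm inside diameter, 54 mm high, open at the top so that a dark hole shows from above; about 0.45 kg (give or take a quarter). Starts upright (z up) in a bay of the grey steel rack, its axes roughly along the rack's.
- bay_square: The grey sheet-steel bay of the steel rack in which the square die stands at the start; fixed, so it marks where that die came from. Origin: centre of its underside, 6 mm above the table; its floor is 9 mm above the table, its rim 21 mm; inside 62 x 62 mm.
- bay_dome: The grey sheet-steel bay of the steel rack in which the dome die stands at the start; fixed, so it marks where that die came from. Origin: centre of its underside, 6 mm above the table; its floor is 9 mm above the table, its rim 21 mm; inside 62 x 62 mm.
- bay_cutter: The grey sheet-steel bay of the steel rack in which the cutter die stands at the start; fixed, so it marks where that die came from. Origin: centre of its underside, 6 mm above the table; its floor is 9 mm above the table, its rim 21 mm; inside 62 x 62 mm.
- bay_collar: The grey sheet-steel bay of the steel rack in which the collar die stands at the start; fixed, so it marks where that die came from. Origin: centre of its underside, 6 mm above the table; its floor is 9 mm above the table, its rim 21 mm; inside 62 x 62 mm.
- source: The full steel rack, fixed: dark plate 78 mm (x) by 290 mm (y), 6 mm thick, that carries the four grey bays in a row along its y axis at y = +105, +35, -35 and -105 mm. Origin: centre of its underside, on the table. Its +y end is the left end as the robot sees it (turned by at most 0.3 rad).
- dest: The empty wooden rack, fixed, turned any way round: board 78 mm (x) by 350 mm (y), four open bays centred at y = +105, +35, -35, -105 mm, x = 0. A dark steel post, 16 mm thick and 95 mm high, stands at its +y end (y = +159 mm), a stub 23 mm high at the other. Origin: centre of its underside, on the table. Bay floors at 9 mm, rims at 21 mm height; bays 62 mm (x) by 66 mm (y) inside.
Not all that is in view belongs to the job. Leave any purple or red look-alike of the part that bears square alone.

How it is judged:
By the outcome, as a careful person would: the job done as asked, in the order asked, and still so for the second after the job is handed in, with the robot touching nothing.
It also fails if it takes over 109 s, if anything falls off the work surface, if the arm or the gripper's body presses on something with over 40 N, if the wrist force passes 120 N, or if a joint passes its speed limit or range.

## Working session

There is one attempt and no reset: what is moved stays moved. The work goes in short steps, Python scripts to look and compute and a shell command to move; the robot and the scene stay as the last step left them, time stands still between calls to the robot, and variables do not carry over. Pictures are saved under pics/ and viewed, at most 14 in all, crops included, and the job is handed in when it is done.

```bash
mkdir -p pics
python3 - <<'E'
from rig import get_state, imaging
import cv2
s=get_state();print(s)
for n in ("top","scene"):
    cv2.imwrite(f"pics/{n}0.png",imaging.get_image(n)[:,:,::-1])
    p=imaging.camera_params(n);print(n,p)
print(imaging.camera_params("wrist"))
E
```

```text
{'clock': 0.0, 'qpos': array([ 1.06399181e+00,  2.76590014e-01,  1.50616392e+00,  2.21441757e-05,
        1.36072093e+00, -1.21003757e-01]), 'qd': array([ 0.00092706, -0.00092394,  0.00076665,  0.00106868, -0.00028703,
       -0.0001863 ]), 'effort': array([-6.35055549e-04, -4.16771615e+01, -2.45801622e+01,  1.07629189e-04,
        1.11220303e-02,  5.28982673e-05]), 'position': array([0.21612088, 0.53228154, 0.24943027]), 'ee_rot': array([-3.00886136e-04,  1.91708474e-01,  9.81451463e-01, -8.91774027e-04]), 'contact_force': array([ 0.22403428, -0.24318147,  0.62130314]), 'moment': array([-0.03872279,  0.00076509, -0.02056718]), 'gripper_force': 0.0, 'width': 0.08533854241606671}
top {'camera_matrix': array([[408.01925668,   0.        , 261.07017298],
       [  0.        , 408.01925668, 186.56579519],
       [  0.        ,   0.        ,   1.        ]]), 'cam_to_world': array([[ 0.02687523, -0.98780604,  0.15335235,  0.30988662],
       [-0.99931718, -0.0304397 , -0.02094289,  0.04995765],
       [ 0.02535552, -0.15268479, -0.98794962,  1.14180685],
       [ 0.        ,  0.        ,  0
[... 296 characters left out ...]
261982,  0.38872653, -0.29567943,  0.38354485],
       [ 0.00251222, -0.60896865, -0.79319031,  0.99984114],
       [ 0.        ,  0.        ,  0.        ,  1.        ]])}
{'camera_matrix': array([[297.31863964,   0.        , 255.63027784],
       [  0.        , 297.31863964, 190.63247461],
       [  0.        ,   0.        ,   1.        ]]), 'T_tool_cam': array([[-4.14354489e-04, -9.50912021e-01, -3.09461073e-01,
         7.91826936e-02],
       [ 9.99999914e-01, -3.91730434e-04, -1.35245686e-04,
         1.98310853e-03],
       [ 7.38142832e-06, -3.09461103e-01,  9.50912102e-01,
        -1.22271628e-01],
       [ 0.00000000e+00,  0.00000000e+00,  0.00000000e+00,
         1.00000000e+00]])}
```

View pics/top0.png

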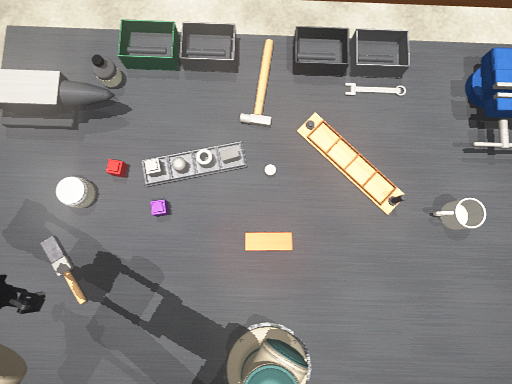

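View pics/scene0.png

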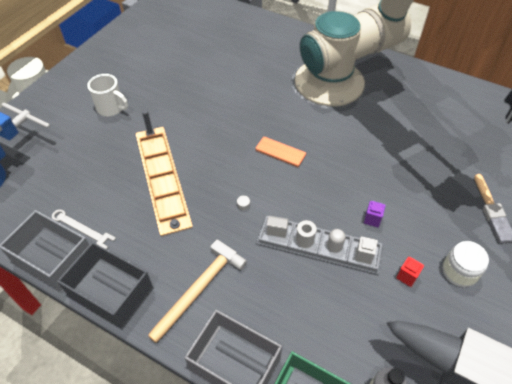

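The top view shows the source rack, left to right: square (153,167), dome (180,165), collar (205,157), cutter (231,153). The wooden rack has its tall post at (397,199) and its stub at (310,125). Next I'll measure.

```bash
cat > h.py <<'E'
import numpy as np, cv2
from rig import imaging, get_state
from scipy.spatial.transform import Rotation as R
def cast(n,px,z):
    p=imaging.camera_params(n);K=p["camera_matrix"];T=p["cam_to_world"]
    px=np.atleast_2d(px).astype(float)
    d=np.c_[px,np.ones(len(px))]@np.linalg.inv(K).T@T[:3,:3].T
    o=T[:3,3]
    return o+d*((z-o[2])/d[:,2])[:,None]
def wcast(px,z,pos,q):
    p=imaging.camera_params("wrist");K=p["camera_matrix"];T=p["T_tool_cam"]
    px=np.atleast_2d(px).astype(float)
    u=(px-K[:2,2])/K[0,0];r=np.linalg.norm(u,axis=1)+1e-12
    d=np.c_[u*(np.sin(r)/r)[:,None],np.cos(r)]
    Rt=R.from_quat(np.r_[q[1:],q[0]]).as_matrix()
    d=d@T[:3,:3].T@Rt.T; o=pos+Rt@T[:3,3]
    return o+d*((z-o[2])/d[:,2])[:,None]
E
python3 - <<'E'
from h import *
im=cv2.imread("pics/top0.png")
hsv=cv2.cvtColor(im,cv2.COLOR_BGR2HSV)
m=cv2.inRange(hsv,(8,50,120),(30,255,255)); 
m[:100]=0;m[220:]=0;m[:,:285]=0;m[:,430:]=0
m=cv2.morphologyEx(m,cv2.MORPH_CLOSE,np.ones((9,9)))
c=max(cv2.findContours(m,0,2)[0],key=cv2.contourArea)
r=cv2.minAreaRect(c);print("dest",r)
b=cv2.boxPoints(r);w=cast("top",b,.01);print(w.round(3),w.mean(0), [np.linalg.norm(w[i]-w[i-1]).round(3) for i in range(4)])
crop=im[105:220,130:415]
cv2.imwrite("pics/crop0.png",cv2.resize(crop,None,fx=2.8,fy=2.8,interpolation=cv2.INTER_CUBIC))
for n,p in dict(sq=(153,165),dome=(180,163),col=(204,156),cut=(231,152)).items(): print(n,cast("top",p,.065).round(3))
E
```

```text
dest ((350.5414733886719, 162.9547119140625), (124.82476043701172, 28.073284149169922), 42.51044845581055)
[[ 0.65  -0.067  0.01 ]
 [ 0.714 -0.122  0.01 ]
 [ 0.475 -0.384  0.01 ]
 [ 0.415 -0.329  0.01 ]] [ 0.5631872  -0.22548092  0.01      ] [np.float64(0.352), np.float64(0.084), np.float64(0.355), np.float64(0.082)]
sq [[0.526 0.318 0.065]]
dome [[0.534 0.246 0.065]]
col [[0.556 0.183 0.065]]
cut [[0.569 0.111 0.065]]
```

View pics/crop0.png

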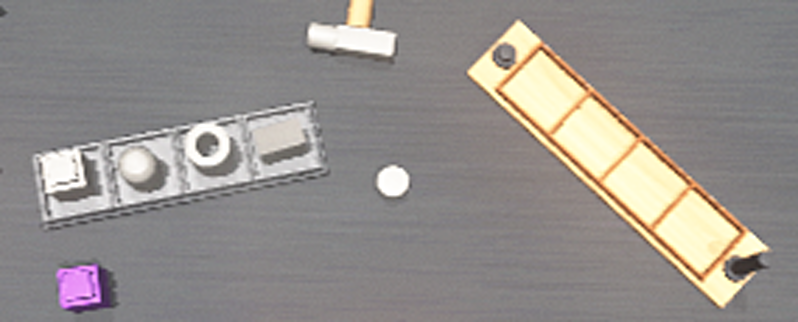

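The crop shows the bays clearly, with the cutter's long side along the rack and every die upright. I'll close the fingers along the rack x axis. First I'll move above the source rack for a wrist look.

```bash
python3 -m inch '[{"claw":1,"travel":[0.8,-0.8,0],"turn":-0.16},{"claw":1,"travel":[0.8,-0.8,0],"turn":-0.16},{"claw":1,"travel":[0.8,-0.8,0],"turn":-0.16},{"claw":1,"travel":[0.8,-0.8,0],"turn":-0.16},{"claw":1,"travel":[0.8,-0.8,0],"turn":-0.16}]' 60
python3 -m inch '[{"claw":1,"travel":[0.8,-0.8,0.25],"turn":-0.15},{"claw":1,"travel":[0.8,-0.8,0.25],"turn":-0.15},{"claw":1,"travel":[0.8,-0.8,0.25],"turn":-0.15},{"claw":1,"travel":[0.8,-0.8,0.25],"turn":-0.15},{"claw":1,"travel":[0.8,-0.8,0.25],"turn":-0.15}]'
python3 -m inch '[{"claw":1,"travel":[0,0,0],"turn":0},{"claw":1,"travel":[0,0,0],"turn":0},{"claw":1,"travel":[0,0,0],"turn":0}]'
python3 - <<'E'
from h import *
s=get_state();np.savez("w1.npz",p=s["position"],q=s["ee_rot"])
im=imaging.get_image("wrist")[:,:,::-1]
cv2.imwrite("pics/w1.png",im)
c=np.array([(37,155),(47,228),(328,172),(315,102)])/2.8+[130,105]
w=cast("top",c,.006);print(w.round(3),w.mean(0))
cv2.imwrite("pics/w1b.png",cv2.resize(im,(800,600)))
E
```

```text
clock: 0.6
position: [0.3784, 0.3699, 0.25]
ee_rot: [0.001, 0.431, 0.902, -0.001]
contact_force: [-0.1, 0.0, 0.8]
width: 0.0854
gripper_force: 0.0
clock: 1.1
position: [0.5387, 0.21, 0.3006]
ee_rot: [0.001, 0.63, 0.777, 0.0]
contact_force: [0.5, -0.2, -0.1]
width: 0.085
gripper_force: 0.0
clock: 1.4
position: [0.5353, 0.2133, 0.2997]
ee_rot: [-0.001, 0.628, 0.778, -0.0]
contact_force: [-0.4, -0.4, 0.5]
width: 0.0857
gripper_force: 0.0
[[0.551 0.361 0.006]
 [0.477 0.346 0.006]
 [0.543 0.067 0.006]
 [0.615 0.083 0.006]] [0.54639458 0.21395912 0.006     ]
```

View pics/w1b.png

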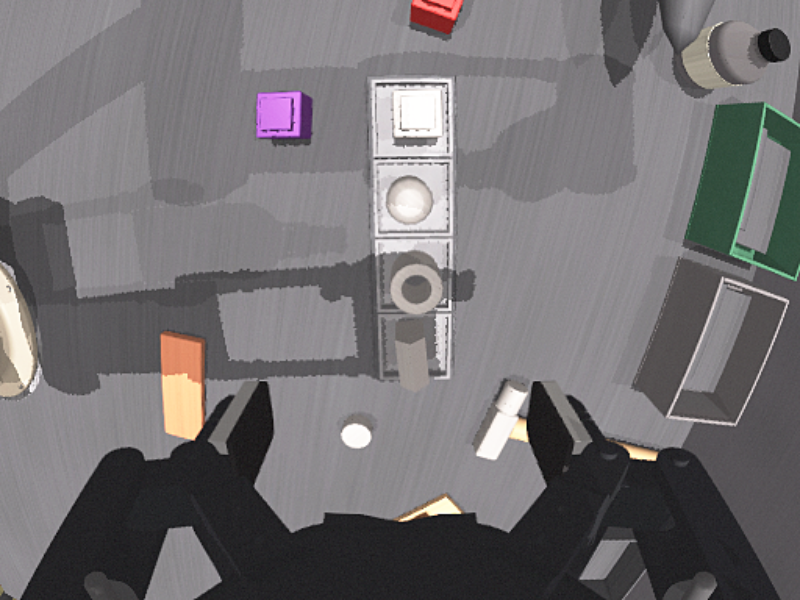

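The wrist view shows all four dies inside their bays (800-px frame): square step centre (417,112), dome (409,200), collar rim (416,289), cutter (411,350). The rack outline runs from (368,77) to (452,380).

Run:
```python
from h import *
d=np.load("w1.npz");f=lambda px,z:wcast(np.array(px)*.64,z,d["p"],d["q"])[:,:2].round(4).tolist()
t=lambda px,z:cast("top",np.array(px)/2.8+[130,105],z)[:,:2].round(4).tolist()
cw=np.array(f([(368,77),(455,77),(452,380),(377,380)],.021));print("rack",cw.tolist(),cw.mean(0),np.degrees(np.arctan2(*( (cw[1]+cw[2]-cw[0]-cw[3])[::-1]))))
print("sq",f([(417,112)],.067),t([(61,170)],.067))
print("dome",f([(409,200)],.053),t([(139,167)],.053))
print("col",f([(416,289)],.063),t([(209,144)],.063))
print("cut",f([(412,353)],.06),t([(280,138)],.06))
c=np.array([.5464,.2140]);y=np.array([-.2,.98])
for k in (.105,.035,-.035,-.105):print(c+k*y)
im=cv2.imread("pics/w1.png");cv2.imwrite("pics/w1c.png",cv2.resize(im[40:256,200:320],None,fx=2.7,fy=2.7,interpolation=cv2.INTER_CUBIC))
```

```text
rack [[0.4796, 0.3512], [0.5513, 0.3672], [0.6146, 0.0936], [0.5429, 0.0785]] [0.5471   0.222625] 12.236571273334746
sq [[0.5257, 0.3254]] [[0.524, 0.3203]]
dome [[0.5347, 0.2568]] [[0.5322, 0.2491]]
col [[0.5553, 0.1888]] [[0.5549, 0.1815]]
cut [[0.5649, 0.1314]] [[0.5637, 0.1136]]
[0.5254 0.3169]
[0.5394 0.2483]
[0.5534 0.1797]
[0.5674 0.1111]
```

View pics/w1c.png

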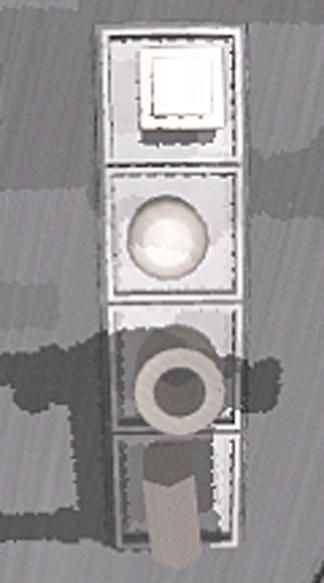

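Top and wrist estimates differ by about 6 mm in y, so I'll take a closer look above the square.

```bash
python3 -m inch '[{"claw":1,"travel":[-0.05,0.545,-0.2],"turn":0},{"claw":1,"travel":[-0.05,0.545,-0.4],"turn":0},{"claw":1,"travel":[-0.05,0.545,-0.6],"turn":0},{"claw":1,"travel":[-0.05,0.545,-0.8],"turn":0},{"claw":1,"travel":[-0.05,0.545,-0.8],"turn":0}]'
python3 -m inch '[{"claw":1,"travel":[0,0,0],"turn":0},{"claw":1,"travel":[0,0,0],"turn":0},{"claw":1,"travel":[0,0,0],"turn":0}]'
python3 - <<'E'
from h import *
s=get_state();np.savez("w2.npz",p=s["position"],q=s["ee_rot"]);print(s["position"])
im=imaging.get_image("wrist")[:,:,::-1]
cv2.imwrite("pics/w2.png",im)
cv2.imwrite("pics/w2b.png",cv2.resize(im,(800,600)))
E
```

```text
clock: 1.95
position: [0.5211, 0.3221, 0.1347]
ee_rot: [-0.003, 0.627, 0.779, -0.005]
contact_force: [-1.6, 0.0, 1.1]
width: 0.0854
gripper_force: 0.0
clock: 2.25
position: [0.5282, 0.3222, 0.1434]
ee_rot: [0.001, 0.629, 0.778, 0.002]
contact_force: [0.5, -0.3, -0.0]
width: 0.085
gripper_force: 0.0
[0.5281591  0.32218742 0.14339233]
```

View pics/w2b.png

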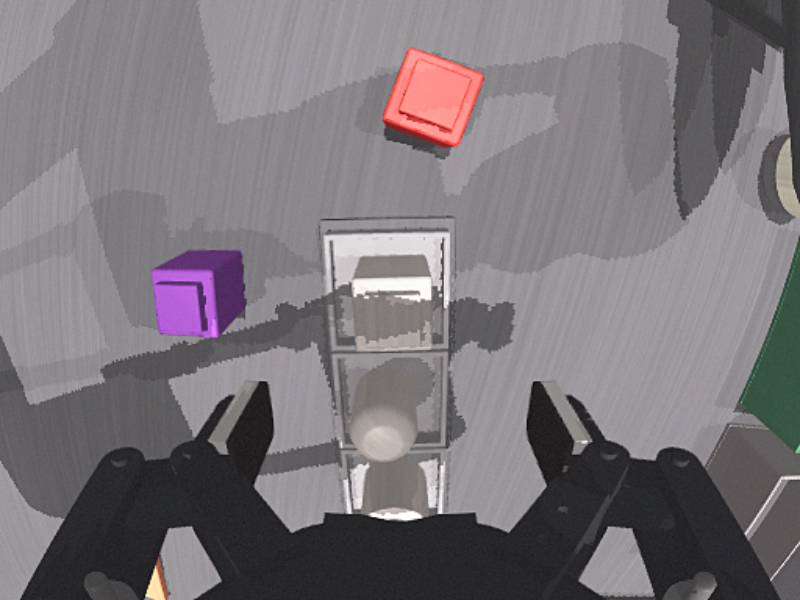

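The closer view shows the square block's shoulder edges at rows ~289 and 350 and columns 352–432. The visible side face is at rows 255–289.

Run:
```python
from h import *
d=np.load("w2.npz");f=lambda px,z:wcast(np.array(px)*.64,z,d["p"],d["q"])[:,:2]
a=f([(352,289),(432,289),(432,350),(352,350)],.059);print(a.round(4).tolist(),a.mean(0),np.linalg.norm(a[0]-a[1]),np.linalg.norm(a[1]-a[2]))
b=f([(320,218),(455,216)],.006);print("plate +y corners",b.round(4).tolist(), "top est", (np.array([.5464,.214])+.145*np.array([-.21,.977])+np.outer([-.039,.039],[.977,.21])).round(4).tolist())
print("dome",f([(384,432)],.06).round(4))
```

```text
[[0.5043, 0.3356], [0.5408, 0.3433], [0.548, 0.313], [0.5098, 0.3049]] [0.52574805 0.32422218] 0.037288583810941016 0.03112409422730494
plate +y corners [[0.4769, 0.3564], [0.5514, 0.3732]] top est [[0.4778, 0.3475], [0.5541, 0.3639]]
dome [[0.5344 0.2615]]
```

Run:
```python
from h import *
im=cv2.imread("pics/scene0.png");cv2.imwrite("pics/sc.png",cv2.resize(im[205:280,250:390],None,fx=5,fy=5,interpolation=cv2.INTER_CUBIC))
```

```text
(no output)
```

View pics/sc.png

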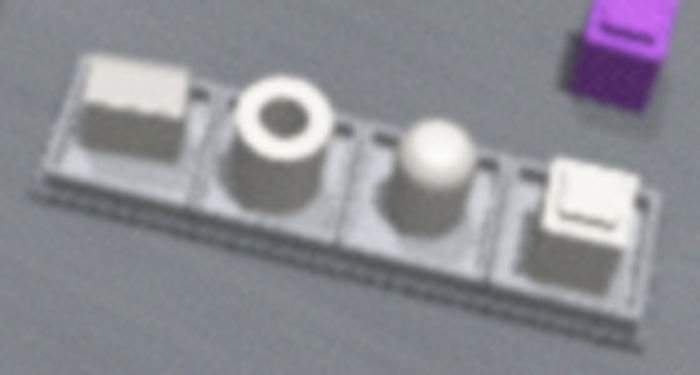

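The scene crop shows the collar rim centre at (284,117), dome cap at (437,154), square shoulder quad centre at (592,203) and cutter roof centre at (137,85).

Run:
```python
from h import *
for n,p,z in (("sq",(592,203),.059),("dome",(437,154),.055),("col",(284,117),.063),("cut",(137,85),.060)):
    print(n,cast("scene",np.array(p)/5+[250,205],z).round(4))
```

```text
sq [[0.5278 0.3266 0.059 ]]
dome [[0.5358 0.2554 0.055 ]]
col [[0.5569 0.1879 0.063 ]]
cut [[0.5726 0.1205 0.06  ]]
```

The scene view agrees with the wrist, so I'll use the wrist values (top is biased about −6 mm in y). Now I'll grasp the square.

```bash
python3 -m inch '[{"claw":1,"travel":[0,0.01,-0.15],"turn":0},{"claw":1,"travel":[0,0.01,-0.3],"turn":0},{"claw":1,"travel":[0,0.01,-0.4],"turn":0},{"claw":1,"travel":[0,0.01,-0.465],"turn":0},{"claw":1,"travel":[0,0.01,-0.465],"turn":0}]'
python3 -m inch '[{"claw":-1,"travel":[0,0,0],"turn":0},{"claw":-1,"travel":[0,0,0],"turn":0},{"claw":-1,"travel":[0,0,0],"turn":0},{"claw":-1,"travel":[0,0,0],"turn":0},{"claw":-1,"travel":[0,0,0],"turn":0}]' 60
python3 -m inch '[{"claw":-1,"travel":[0,0,0],"turn":0},{"claw":-1,"travel":[0,0,0],"turn":0},{"claw":-1,"travel":[0,0,0],"turn":0},{"claw":-1,"travel":[0,0,0],"turn":0},{"claw":-1,"travel":[0,0,0],"turn":0}]'
```

```text
clock: 2.8
position: [0.5262, 0.3232, 0.0468]
ee_rot: [-0.0, 0.629, 0.777, -0.001]
contact_force: [-0.0, -0.3, -0.7]
width: 0.0855
gripper_force: 0.0
clock: 3.3
position: [0.526, 0.324, 0.0487]
ee_rot: [-0.0, 0.629, 0.778, 0.0]
contact_force: [-3.2, 0.0, 5.8]
width: 0.0373
gripper_force: 62.9
clock: 3.8
position: [0.526, 0.324, 0.0487]
ee_rot: [-0.0, 0.629, 0.778, 0.0]
contact_force: [-2.9, -0.6, 6.1]
width: 0.037
gripper_force: 62.8
```

```bash
python3 -m inch '[{"claw":-1,"travel":[0,0,0.1],"turn":0},{"claw":-1,"travel":[0,0,0.25],"turn":0},{"claw":-1,"travel":[0,0,0.45],"turn":0},{"claw":-1,"travel":[0,0,0.65],"turn":0},{"claw":-1,"travel":[0,0,0.75],"turn":0}]'
python3 -m inch '[{"claw":-1,"travel":[0,-0.1,0],"turn":-0.02},{"claw":-1,"travel":[0,-0.3,0],"turn":-0.04},{"claw":-1,"travel":[0,-0.5,0],"turn":-0.06},{"claw":-1,"travel":[0,-0.75,0],"turn":-0.08},{"claw":-1,"travel":[0,-1,0],"turn":-0.1}]'
python3 -m inch '[{"claw":-1,"travel":[0,-0.2,0],"turn":-0.02},{"claw":-1,"travel":[0,-0.4,0],"turn":-0.04},{"claw":-1,"travel":[0,-0.6,0],"turn":-0.06},{"claw":-1,"travel":[0,-0.8,0],"turn":-0.08},{"claw":-1,"travel":[0,-1,0],"turn":-0.1}]'
python3 -m inch '[{"claw":-1,"travel":[-0.03,-0.2,0],"turn":-0.02},{"claw":-1,"travel":[-0.06,-0.4,0],"turn":-0.04},{"claw":-1,"travel":[-0.1,-0.6,0],"turn":-0.06},{"claw":-1,"travel":[-0.13,-0.8,0],"turn":-0.08},{"claw":-1,"travel":[-0.165,-1,0],"turn":-0.1}]'
python3 -m inch '[{"claw":-1,"travel":[0,-0.08,0],"turn":0},{"claw":-1,"travel":[0,-0.14,0],"turn":0},{"claw":-1,"travel":[0,-0.14,0],"turn":0},{"claw":-1,"travel":[0,-0.14,0],"turn":0},{"claw":-1,"travel":[0,-0.14,0],"turn":0}]'
python3 - <<'E'
from h import *
s=get_state();np.savez("w3.npz",p=s["position"],q=s["ee_rot"]);print(s["position"],s["ee_rot"])
im=imaging.get_image("wrist")[:,:,::-1]
cv2.imwrite("pics/w3.png",im)
cv2.imwrite("pics/w3b.png",cv2.resize(im,(800,600)))
E
```

```text
clock: 4.3
position: [0.5272, 0.3242, 0.2002]
ee_rot: [0.001, 0.629, 0.778, 0.002]
contact_force: [1.1, 1.2, -7.0]
width: 0.0373
gripper_force: 62.2
clock: 4.8
position: [0.5251, 0.1222, 0.1961]
ee_rot: [-0.001, 0.743, 0.669, -0.001]
contact_force: [0.7, -1.2, -7.0]
width: 0.037
gripper_force: 62.2
clock: 5.3
position: [0.5251, -0.0776, 0.1962]
ee_rot: [-0.001, 0.839, 0.544, -0.001]
contact_force: [-0.0, 0.4, -7.1]
width: 0.037
gripper_force: 62.2
clock: 5.8
position: [0.4922, -0.2772, 0.1961]
ee_rot: [-0.001, 0.914, 0.406, -0.001]
contact_force: [0.1, 0.4, -6.4]
width: 0.0369
gripper_force: 62.2
clock: 6.3
position: [0.4934, -0.3024, 0.1971]
ee_rot: [-0.001, 0.913, 0.408, 0.0]
contact_force: [0.3, 0.4, -6.8]
width: 0.0375
gripper_force: 62.0
[ 0.49340538 -0.30243424  0.19709822] [-7.71109931e-04  9.12872687e-01  4.08243631e-01  2.03070521e-05]
```

View pics/w3b.png

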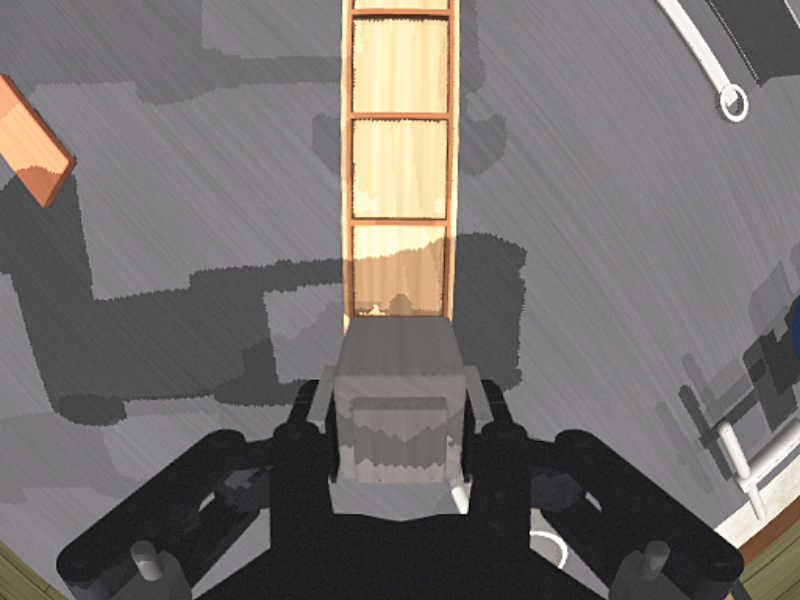

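The held die hides bay 1. Divider rims show at rows 13, 116 and 221, and at ~318 at the die edge, with the bays at columns 350–450.

Run:
```python
from h import *
d=np.load("w3.npz");f=lambda px,z:wcast(np.array(px)*.64,z,d["p"],d["q"])[:,:2]
yh=np.array([-.671,-.742]);xh=np.array([-.742,.671]);c=np.array([.5632,-.2255])
for r,(a,b) in {13:(350,454),116:(350,451),221:(350,449)}.items():
    w=f([(a,r),(b,r)],.021);m=w.mean(0);e=m-c
    print(r,w.round(4).tolist(),np.linalg.norm(w[1]-w[0]).round(4),"mid",m.round(4),"rack xy",(e@xh).round(4),(e@yh).round(4))
a=f([(402,13)],.021)[0]-f([(399.5,221)],.021)[0];print(np.degrees(np.arctan2(a[1],a[0])))
```

```text
13 [[0.5857, -0.1513], [0.6349, -0.1952]] 0.0659 mid [ 0.6103 -0.1733] rack xy 0.0001 -0.0703
116 [[0.5396, -0.203], [0.5871, -0.2455]] 0.0637 mid [ 0.5634 -0.2242] rack xy 0.0007 -0.001
221 [[0.4935, -0.2531], [0.5414, -0.296]] 0.0642 mid [ 0.5175 -0.2745] rack xy 0.001 0.0671
47.504801964612085
```

The dest geometry agrees with the top view to 2–3 mm, and the tool is above bay 1, so I'll lower, release and rise.

```bash
python3 -m inch '[{"claw":-1,"travel":[0,0.005,-0.15],"turn":0},{"claw":-1,"travel":[0,0.005,-0.35],"turn":0},{"claw":-1,"travel":[0,0.005,-0.5],"turn":0},{"claw":-1,"travel":[0,0.005,-0.6],"turn":0},{"claw":-1,"travel":[0,0.005,-0.66],"turn":0}]'
python3 -m inch '[{"claw":-1,"travel":[0,0,-0.03],"turn":0},{"claw":-1,"travel":[0,0,-0.055],"turn":0},{"claw":-1,"travel":[0,0,-0.075],"turn":0},{"claw":-1,"travel":[0,0,-0.085],"turn":0},{"claw":-1,"travel":[0,0,-0.085],"turn":0}]'
python3 -m inch '[{"claw":1,"travel":[0,0,0],"turn":0},{"claw":1,"travel":[0,0,0],"turn":0},{"claw":1,"travel":[0,0,0],"turn":0},{"claw":1,"travel":[0,0,0],"turn":0},{"claw":1,"travel":[0,0,0],"turn":0}]'
python3 -m inch '[{"claw":1,"travel":[0,0,0.1],"turn":0},{"claw":1,"travel":[0,0,0.3],"turn":0},{"claw":1,"travel":[0,0,0.5],"turn":0},{"claw":1,"travel":[0,0,0.65],"turn":0},{"claw":1,"travel":[0,0,0.75],"turn":0}]'
python3 - <<'E'
from h import *
im=imaging.get_image("wrist")[:,:,::-1]
cv2.imwrite("pics/w4b.png",cv2.resize(im,(800,600)))
E
```

```text
clock: 6.85
position: [0.4928, -0.3015, 0.0636]
ee_rot: [-0.001, 0.913, 0.408, -0.001]
contact_force: [-0.1, 0.2, -6.3]
width: 0.037
gripper_force: 61.8
clock: 7.35
position: [0.4938, -0.3036, 0.0489]
ee_rot: [0.001, 0.913, 0.407, 0.0]
contact_force: [-0.2, 0.6, -6.3]
width: 0.0371
gripper_force: 62.0
clock: 7.85
position: [0.4936, -0.3034, 0.0487]
ee_rot: [0.0, 0.913, 0.407, 0.0]
contact_force: [-1.0, 0.2, 0.1]
width: 0.086
gripper_force: 0.0
clock: 8.35
position: [0.4942, -0.3038, 0.2013]
ee_rot: [0.002, 0.913, 0.408, 0.001]
contact_force: [-0.4, -0.6, 0.3]
width: 0.0853
gripper_force: 0.0
```

View pics/w4b.png

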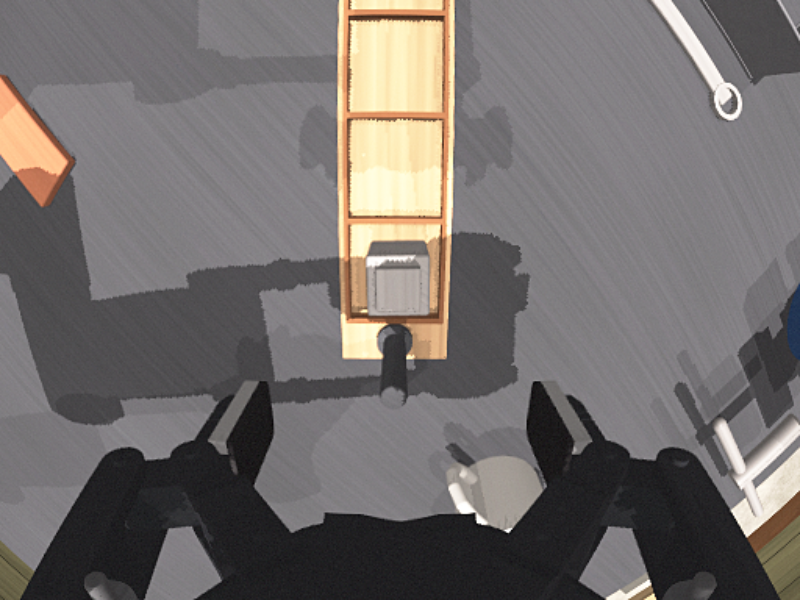

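The square stands in the bay next to the post at (397,280). Next is the dome.

```bash
python3 -m inch '[{"claw":1,"travel":[0.01,0.15,0],"turn":0.02},{"claw":1,"travel":[0.03,0.35,0],"turn":0.04},{"claw":1,"travel":[0.04,0.55,0],"turn":0.06},{"claw":1,"travel":[0.06,0.75,0],"turn":0.08},{"claw":1,"travel":[0.07,0.93,0],"turn":0.1}]'
python3 -m inch '[{"claw":1,"travel":[0.02,0.2,0],"turn":0.02},{"claw":1,"travel":[0.03,0.4,0],"turn":0.04},{"claw":1,"travel":[0.04,0.6,0],"turn":0.06},{"claw":1,"travel":[0.06,0.78,0],"turn":0.08},{"claw":1,"travel":[0.07,0.93,0],"turn":0.1}]'
python3 -m inch '[{"claw":1,"travel":[0.02,0.2,0],"turn":0.02},{"claw":1,"travel":[0.03,0.4,0],"turn":0.04},{"claw":1,"travel":[0.04,0.6,0],"turn":0.06},{"claw":1,"travel":[0.06,0.8,0],"turn":0.08},{"claw":1,"travel":[0.07,0.93,0],"turn":0.1}]'
python3 -m inch '[{"claw":1,"travel":[0,0,0],"turn":0},{"claw":1,"travel":[0,0,-0.1],"turn":0},{"claw":1,"travel":[0,0,-0.25],"turn":0},{"claw":1,"travel":[0,0,-0.35],"turn":0},{"claw":1,"travel":[0,0,-0.4],"turn":0}]'
python3 - <<'E'
from h import *
s=get_state();print(s["position"])
im=imaging.get_image("wrist")[:,:,::-1]
cv2.imwrite("pics/w5b.png",cv2.resize(im,(800,600)))
E
```

```text
clock: 8.9
position: [0.507, -0.1154, 0.1977]
ee_rot: [-0.0, 0.838, 0.546, -0.0]
contact_force: [-0.2, -0.9, -0.5]
width: 0.0854
gripper_force: 0.0
clock: 9.4
position: [0.5211, 0.0708, 0.1977]
ee_rot: [-0.0, 0.741, 0.671, -0.0]
contact_force: [1.1, 0.8, -0.1]
width: 0.0853
gripper_force: 0.0
clock: 9.9
position: [0.5351, 0.2574, 0.1975]
ee_rot: [-0.0, 0.627, 0.779, 0.0]
contact_force: [0.9, -0.7, 0.6]
width: 0.0855
gripper_force: 0.0
clock: 10.4
position: [0.5338, 0.2533, 0.1159]
ee_rot: [-0.001, 0.629, 0.777, -0.002]
contact_force: [-0.8, -0.1, 0.4]
width: 0.0852
gripper_force: 0.0
[0.53380819 0.25328626 0.11586576]
```

View pics/w5b.png

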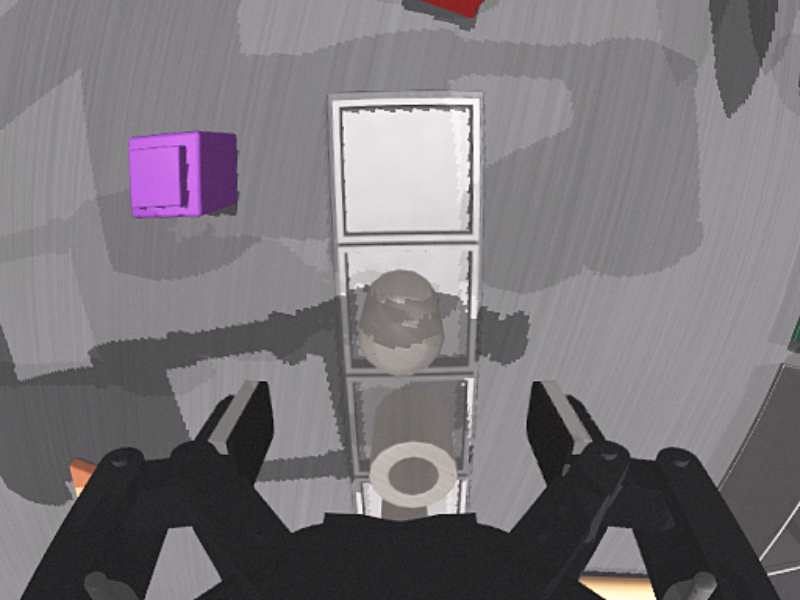

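The dome is centred between the fingers at column 401. I'll grasp it, carry it to bay 2 and place it.

```bash
python3 -m inch '[{"claw":1,"travel":[0,0,-0.15],"turn":0},{"claw":1,"travel":[0,0,-0.28],"turn":0},{"claw":1,"travel":[0,0,-0.365],"turn":0},{"claw":1,"travel":[0,0,-0.365],"turn":0},{"claw":-1,"travel":[0,0,-0.365],"turn":0}]'
python3 -m inch '[{"claw":-1,"travel":[0,0,0],"turn":0},{"claw":-1,"travel":[0,0,0],"turn":0},{"claw":-1,"travel":[0,0,0],"turn":0},{"claw":-1,"travel":[0,0,0],"turn":0},{"claw":-1,"travel":[0,0,0],"turn":0}]'
python3 -m inch '[{"claw":-1,"travel":[0,0,0.1],"turn":0},{"claw":-1,"travel":[0,0,0.25],"turn":0},{"claw":-1,"travel":[0,0,0.45],"turn":0},{"claw":-1,"travel":[0,0,0.65],"turn":0},{"claw":-1,"travel":[0,0,0.75],"turn":0}]'
python3 -m inch '[{"claw":-1,"travel":[0,-0.1,0],"turn":-0.02},{"claw":-1,"travel":[0,-0.25,0],"turn":-0.04},{"claw":-1,"travel":[0,-0.45,0],"turn":-0.06},{"claw":-1,"travel":[0,-0.65,0],"turn":-0.08},{"claw":-1,"travel":[0,-0.85,0],"turn":-0.1}]'
python3 -m inch '[{"claw":-1,"travel":[0,-0.17,0],"turn":-0.02},{"claw":-1,"travel":[0,-0.34,0],"turn":-0.04},{"claw":-1,"travel":[0,-0.51,0],"turn":-0.06},{"claw":-1,"travel":[0,-0.68,0],"turn":-0.08},{"claw":-1,"travel":[0,-0.85,0],"turn":-0.1}]'
python3 -m inch '[{"claw":-1,"travel":[0.02,-0.2,0],"turn":-0.02},{"claw":-1,"travel":[0.02,-0.4,0],"turn":-0.04},{"claw":-1,"travel":[0.02,-0.6,0],"turn":-0.06},{"claw":-1,"travel":[0.025,-0.75,0],"turn":-0.08},{"claw":-1,"travel":[0.025,-0.83,0],"turn":-0.1}]'
python3 -m inch '[{"claw":-1,"travel":[0,0,0],"turn":0},{"claw":-1,"travel":[0,0,-0.1],"turn":0},{"claw":-1,"travel":[0,0,-0.3],"turn":0},{"claw":-1,"travel":[0,0,-0.45],"turn":0},{"claw":-1,"travel":[0,0,-0.55],"turn":0}]'
```

```text
clock: 10.95
position: [0.5361, 0.2546, 0.0461]
ee_rot: [0.0, 0.629, 0.778, 0.0]
contact_force: [0.1, 0.7, 0.3]
width: 0.0734
gripper_force: 0.0
clock: 11.45
position: [0.5346, 0.2546, 0.047]
ee_rot: [-0.0, 0.629, 0.778, -0.0]
contact_force: [-3.7, -0.8, 7.1]
width: 0.0366
gripper_force: 59.4
clock: 11.95
position: [0.5364, 0.2552, 0.1989]
ee_rot: [0.001, 0.629, 0.778, 0.002]
contact_force: [0.5, 0.0, -5.5]
width: 0.0361
gripper_force: 61.8
clock: 12.45
position: [0.5344, 0.0835, 0.1948]
ee_rot: [-0.0, 0.743, 0.669, -0.001]
contact_force: [0.6, 0.5, -4.8]
width: 0.036
gripper_force: 61.7
clock: 12.95
position: [0.5344, -0.0863, 0.1948]
ee_rot: [-0.001, 0.839, 0.544, -0.0]
contact_force: [-0.4, 0.3, -5.6]
width: 0.0363
gripper_force: 61.7
clock: 13.45
position: [0.5398, -0.254, 0.1945]
ee_rot: [0.0, 0.914, 0.405, -0.001]
contact_force: [-0.3, 0.8, -4.8]
width: 0.0364
gripper_force: 61.7
clock: 13.95
position: [0.5384, -0.2488, 0.0826]
ee_rot: [-0.002, 0.913, 0.408, -0.001]
contact_force: [-0.9, -0.2, -4.8]
width: 0.0363
gripper_force: 61.6
```

```bash
python3 -m inch '[{"claw":-1,"travel":[0,0,-0.07],"turn":0},{"claw":-1,"travel":[0,0,-0.12],"turn":0},{"claw":-1,"travel":[0,0,-0.16],"turn":0},{"claw":-1,"travel":[0,0,-0.185],"turn":0},{"claw":-1,"travel":[0,0,-0.19],"turn":0}]'
python3 -m inch '[{"claw":-1,"travel":[0,0,0],"turn":0},{"claw":1,"travel":[0,0,0],"turn":0},{"claw":1,"travel":[0,0,0],"turn":0},{"claw":1,"travel":[0,0,0],"turn":0},{"claw":1,"travel":[0,0,0],"turn":0}]'
python3 -m inch '[{"claw":1,"travel":[0,0,0],"turn":0},{"claw":1,"travel":[0,0,0.15],"turn":0},{"claw":1,"travel":[0,0,0.4],"turn":0},{"claw":1,"travel":[0,0,0.6],"turn":0},{"claw":1,"travel":[0,0,0.75],"turn":0}]'
python3 - <<'E'
from h import *
im=imaging.get_image("wrist")[:,:,::-1]
cv2.imwrite("pics/w6b.png",cv2.resize(im,(800,600)))
E
```

```text
clock: 14.45
position: [0.5404, -0.251, 0.0472]
ee_rot: [-0.0, 0.913, 0.408, -0.0]
contact_force: [-0.2, -0.3, -5.5]
width: 0.0362
gripper_force: 61.6
clock: 14.95
position: [0.5409, -0.2516, 0.0481]
ee_rot: [0.001, 0.913, 0.407, 0.0]
contact_force: [-0.3, 0.7, 0.6]
width: 0.085
gripper_force: 0.0
clock: 15.45
position: [0.5411, -0.2516, 0.2005]
ee_rot: [0.002, 0.913, 0.408, 0.001]
contact_force: [1.0, -0.2, 0.6]
width: 0.0853
gripper_force: 0.0
```

View pics/w6b.png

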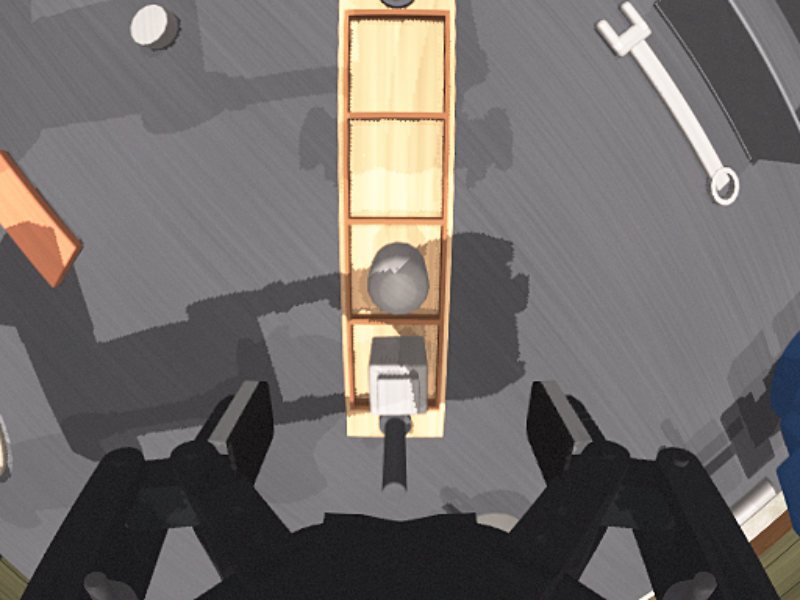

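The dome stands upright in bay 2. Next is the collar.

```bash
python3 -m inch '[{"claw":1,"travel":[0,0.1,0],"turn":0.02},{"claw":1,"travel":[0.01,0.25,0],"turn":0.04},{"claw":1,"travel":[0.02,0.42,0],"turn":0.06},{"claw":1,"travel":[0.02,0.58,0],"turn":0.08},{"claw":1,"travel":[0.025,0.73,0],"turn":0.1}]'
python3 -m inch '[{"claw":1,"travel":[0,0.15,0],"turn":0.02},{"claw":1,"travel":[0.01,0.3,0],"turn":0.04},{"claw":1,"travel":[0.02,0.45,0],"turn":0.06},{"claw":1,"travel":[0.02,0.6,0],"turn":0.08},{"claw":1,"travel":[0.025,0.73,0],"turn":0.1}]'
python3 -m inch '[{"claw":1,"travel":[0,0.15,0],"turn":0.02},{"claw":1,"travel":[0.01,0.3,0],"turn":0.04},{"claw":1,"travel":[0.02,0.45,0],"turn":0.06},{"claw":1,"travel":[0.03,0.6,0],"turn":0.08},{"claw":1,"travel":[0.03,0.73,0],"turn":0.1}]'
python3 -m inch '[{"claw":1,"travel":[0,0,0],"turn":0},{"claw":1,"travel":[0,0,-0.1],"turn":0},{"claw":1,"travel":[0,0,-0.25],"turn":0},{"claw":1,"travel":[0,0,-0.35],"turn":0},{"claw":1,"travel":[0,0,-0.4],"turn":0}]'
python3 - <<'E'
from h import *
s=get_state();print(s["position"])
im=imaging.get_image("wrist")[:,:,::-1]
cv2.imwrite("pics/w7b.png",cv2.resize(im,(800,600)))
E
```

```text
clock: 16.0
position: [0.545, -0.1038, 0.1971]
ee_rot: [-0.0, 0.838, 0.546, -0.0]
contact_force: [0.5, -0.0, -0.3]
width: 0.0854
gripper_force: 0.0
clock: 16.5
position: [0.55, 0.0423, 0.1972]
ee_rot: [-0.0, 0.742, 0.671, 0.0]
contact_force: [-0.2, -0.3, -1.3]
width: 0.0854
gripper_force: 0.0
clock: 17.0
position: [0.5564, 0.1883, 0.1971]
ee_rot: [-0.0, 0.627, 0.779, 0.0]
contact_force: [-0.8, -0.0, 0.1]
width: 0.0855
gripper_force: 0.0
clock: 17.5
position: [0.555, 0.1856, 0.1152]
ee_rot: [-0.001, 0.629, 0.777, -0.002]
contact_force: [-0.4, 0.6, -0.5]
width: 0.0854
gripper_force: 0.0
[0.55504185 0.18563968 0.11524422]
```

View pics/w7b.png

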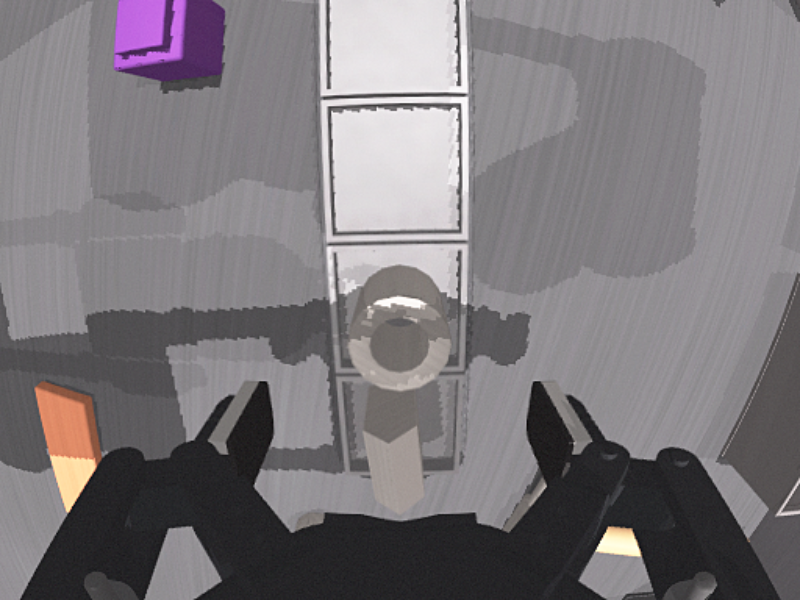

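The collar is centred at column 400, and the cutter is almost aligned with the rack. I'll grasp the collar and place it in bay 3.

```bash
python3 -m inch '[{"claw":1,"travel":[0,0,-0.15],"turn":0},{"claw":1,"travel":[0,0,-0.28],"turn":0},{"claw":1,"travel":[0,0,-0.36],"turn":0},{"claw":1,"travel":[0,0,-0.36],"turn":0},{"claw":-1,"travel":[0,0,-0.36],"turn":0}]'
python3 -m inch '[{"claw":-1,"travel":[0,0,0],"turn":0},{"claw":-1,"travel":[0,0,0],"turn":0},{"claw":-1,"travel":[0,0,0],"turn":0},{"claw":-1,"travel":[0,0,0],"turn":0},{"claw":-1,"travel":[0,0,0],"turn":0}]'
python3 -m inch '[{"claw":-1,"travel":[0,0,0.1],"turn":0},{"claw":-1,"travel":[0,0,0.25],"turn":0},{"claw":-1,"travel":[0,0,0.45],"turn":0},{"claw":-1,"travel":[0,0,0.65],"turn":0},{"claw":-1,"travel":[0,0,0.75],"turn":0}]'
python3 -m inch '[{"claw":-1,"travel":[0.01,-0.08,0],"turn":-0.02},{"claw":-1,"travel":[0.02,-0.2,0],"turn":-0.04},{"claw":-1,"travel":[0.03,-0.35,0],"turn":-0.06},{"claw":-1,"travel":[0.04,-0.5,0],"turn":-0.08},{"claw":-1,"travel":[0.05,-0.65,0],"turn":-0.1}]'
python3 -m inch '[{"claw":-1,"travel":[0.01,-0.13,0],"turn":-0.02},{"claw":-1,"travel":[0.02,-0.26,0],"turn":-0.04},{"claw":-1,"travel":[0.03,-0.39,0],"turn":-0.06},{"claw":-1,"travel":[0.04,-0.52,0],"turn":-0.08},{"claw":-1,"travel":[0.05,-0.65,0],"turn":-0.1}]'
python3 -m inch '[{"claw":-1,"travel":[0.01,-0.15,0],"turn":-0.02},{"claw":-1,"travel":[0.02,-0.3,0],"turn":-0.04},{"claw":-1,"travel":[0.03,-0.45,0],"turn":-0.06},{"claw":-1,"travel":[0.04,-0.57,0],"turn":-0.08},{"claw":-1,"travel":[0.055,-0.635,0],"turn":-0.1}]'
python3 -m inch '[{"claw":-1,"travel":[0,0,0],"turn":0},{"claw":-1,"travel":[0,0,-0.1],"turn":0},{"claw":-1,"travel":[0,0,-0.3],"turn":0},{"claw":-1,"travel":[0,0,-0.45],"turn":0},{"claw":-1,"travel":[0,0,-0.55],"turn":0}]'
```

```text
clock: 18.05
position: [0.5572, 0.1866, 0.0462]
ee_rot: [0.0, 0.629, 0.778, 0.0]
contact_force: [-0.6, 0.1, -0.2]
width: 0.0732
gripper_force: 0.0
clock: 18.55
position: [0.556, 0.1867, 0.0468]
ee_rot: [0.0, 0.629, 0.778, -0.0]
contact_force: [-2.2, 0.0, 5.5]
width: 0.0422
gripper_force: 62.2
clock: 19.05
position: [0.5577, 0.1871, 0.199]
ee_rot: [0.002, 0.629, 0.778, 0.002]
contact_force: [1.4, -0.4, -4.0]
width: 0.042
gripper_force: 62.6
clock: 19.55
position: [0.5657, 0.0558, 0.1949]
ee_rot: [-0.0, 0.743, 0.669, -0.0]
contact_force: [0.0, 0.3, -4.0]
width: 0.0418
gripper_force: 62.5
clock: 20.05
position: [0.5758, -0.0741, 0.1949]
ee_rot: [-0.0, 0.839, 0.544, -0.0]
contact_force: [-0.2, -0.8, -4.3]
width: 0.0419
gripper_force: 62.4
clock: 20.55
position: [0.5868, -0.2024, 0.1947]
ee_rot: [0.0, 0.914, 0.406, -0.001]
contact_force: [-0.2, 0.2, -4.5]
width: 0.0421
gripper_force: 62.4
clock: 21.05
position: [0.5854, -0.1982, 0.0826]
ee_rot: [-0.002, 0.913, 0.408, -0.001]
contact_force: [-0.4, 0.0, -5.3]
width: 0.0419
gripper_force: 62.3
```

```bash
python3 -m inch '[{"claw":-1,"travel":[0,0,-0.07],"turn":0},{"claw":-1,"travel":[0,0,-0.12],"turn":0},{"claw":-1,"travel":[0,0,-0.16],"turn":0},{"claw":-1,"travel":[0,0,-0.185],"turn":0},{"claw":-1,"travel":[0,0,-0.19],"turn":0}]'
python3 -m inch '[{"claw":-1,"travel":[0,0,0],"turn":0},{"claw":1,"travel":[0,0,0],"turn":0},{"claw":1,"travel":[0,0,0],"turn":0},{"claw":1,"travel":[0,0,0],"turn":0},{"claw":1,"travel":[0,0,0],"turn":0}]'
python3 -m inch '[{"claw":1,"travel":[0,0,0],"turn":0},{"claw":1,"travel":[0,0,0.15],"turn":0},{"claw":1,"travel":[0,0,0.4],"turn":0},{"claw":1,"travel":[0,0,0.6],"turn":0},{"claw":1,"travel":[0,0,0.75],"turn":0}]'
python3 - <<'E'
from h import *
f=lambda px,z:wcast(np.array(px)*.64,z,np.array([.5555,.1865,.116]),[-.001,.629,.777,-.002])[:,:2]
w=f([(363,430),(423,430)],.054);print(w,w.mean(0)-.023*np.array([-.21,.977]))
E
```

```text
clock: 21.55
position: [0.5875, -0.2002, 0.0473]
ee_rot: [0.0, 0.913, 0.408, 0.0]
contact_force: [-0.6, 1.1, -4.1]
width: 0.0416
gripper_force: 62.3
clock: 22.05
position: [0.5878, -0.2005, 0.0481]
ee_rot: [0.001, 0.913, 0.407, 0.0]
contact_force: [0.5, 1.0, -0.4]
width: 0.0853
gripper_force: 0.0
clock: 22.55
position: [0.5881, -0.2006, 0.2005]
ee_rot: [0.001, 0.913, 0.407, 0.001]
contact_force: [0.1, 0.2, 0.7]
width: 0.0853
gripper_force: 0.0
[[0.54699868 0.1389003 ]
 [0.5747992  0.14495653]] [0.56572894 0.11945742]
```

```bash
python3 -m inch '[{"claw":1,"travel":[0,0.08,0],"turn":0.02},{"claw":1,"travel":[-0.01,0.2,0],"turn":0.04},{"claw":1,"travel":[-0.02,0.31,0],"turn":0.06},{"claw":1,"travel":[-0.03,0.42,0],"turn":0.08},{"claw":1,"travel":[-0.035,0.53,0],"turn":0.1}]'
python3 -m inch '[{"claw":1,"travel":[0,0.1,0],"turn":0.02},{"claw":1,"travel":[-0.01,0.2,0],"turn":0.04},{"claw":1,"travel":[-0.02,0.31,0],"turn":0.06},{"claw":1,"travel":[-0.03,0.42,0],"turn":0.08},{"claw":1,"travel":[-0.035,0.53,0],"turn":0.1}]'
python3 -m inch '[{"claw":1,"travel":[0,0.1,0],"turn":0.02},{"claw":1,"travel":[-0.01,0.2,0],"turn":0.04},{"claw":1,"travel":[-0.02,0.31,0],"turn":0.06},{"claw":1,"travel":[-0.03,0.42,0],"turn":0.08},{"claw":1,"travel":[-0.03,0.535,0],"turn":0.1}]'
python3 -m inch '[{"claw":1,"travel":[0,0,0],"turn":0},{"claw":1,"travel":[0,0,-0.1],"turn":0},{"claw":1,"travel":[0,0,-0.25],"turn":0},{"claw":1,"travel":[0,0,-0.35],"turn":0},{"claw":1,"travel":[0,0,-0.4],"turn":0}]'
python3 - <<'E'
from h import *
s=get_state();print(s["position"])
im=imaging.get_image("wrist")[:,:,::-1]
cv2.imwrite("pics/w8b.png",cv2.resize(im,(800,600)))
E
```

```text
clock: 23.05
position: [0.5801, -0.0934, 0.1974]
ee_rot: [0.0, 0.838, 0.546, 0.0]
contact_force: [-0.3, -0.0, -0.0]
width: 0.0856
gripper_force: 0.0
clock: 23.55
position: [0.5731, 0.0126, 0.1974]
ee_rot: [0.0, 0.742, 0.671, 0.0]
contact_force: [-0.1, -0.0, 0.7]
width: 0.0857
gripper_force: 0.0
clock: 24.05
position: [0.567, 0.1195, 0.1974]
ee_rot: [-0.0, 0.628, 0.778, -0.0]
contact_force: [-0.3, -0.5, 0.0]
width: 0.0853
gripper_force: 0.0
clock: 24.55
position: [0.5662, 0.1179, 0.1154]
ee_rot: [-0.001, 0.629, 0.777, -0.001]
contact_force: [-0.8, -0.2, 0.3]
width: 0.0853
gripper_force: 0.0
[0.56619351 0.11787358 0.11543477]
```

View pics/w8b.png

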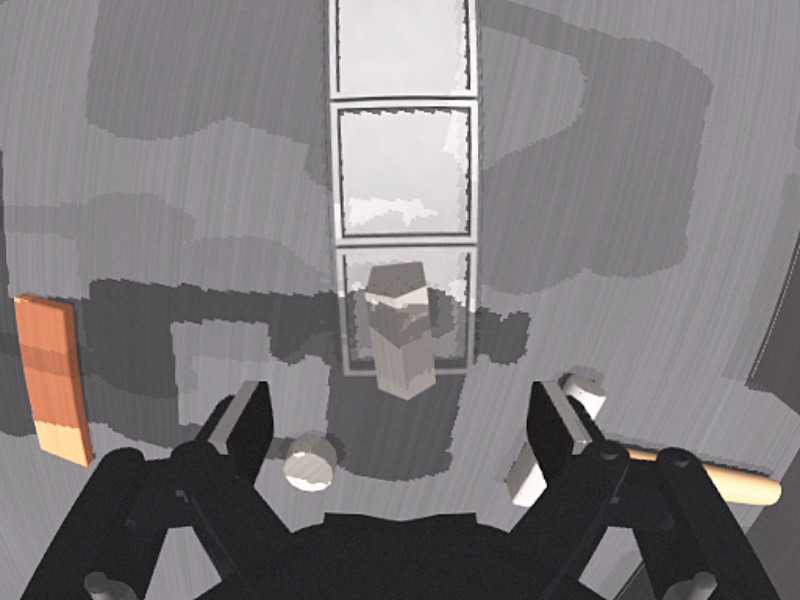

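The cutter is centred at column 400 and turned about 6° counter-clockwise from the tool. I'll turn +0.033 with the descent, grasp, and place it in bay 4.

```bash
python3 -m inch '[{"claw":1,"travel":[0,0,-0.1],"turn":0.033},{"claw":1,"travel":[0,0,-0.25],"turn":0.033},{"claw":1,"travel":[0,0,-0.365],"turn":0.033},{"claw":1,"travel":[0,0,-0.365],"turn":0.033},{"claw":-1,"travel":[0,0,-0.365],"turn":0.033}]'
python3 -m inch '[{"claw":-1,"travel":[0,0,0],"turn":0},{"claw":-1,"travel":[0,0,0],"turn":0},{"claw":-1,"travel":[0,0,0],"turn":0},{"claw":-1,"travel":[0,0,0],"turn":0},{"claw":-1,"travel":[0,0,0],"turn":0}]'
python3 -m inch '[{"claw":-1,"travel":[0,0,0],"turn":0},{"claw":-1,"travel":[0,0,0],"turn":0},{"claw":-1,"travel":[0,0,0],"turn":0},{"claw":-1,"travel":[0,0,0.05],"turn":0},{"claw":-1,"travel":[0,0,0.15],"turn":0}]'
python3 -m inch '[{"claw":-1,"travel":[0,0,0.1],"turn":0},{"claw":-1,"travel":[0,0,0.25],"turn":0},{"claw":-1,"travel":[0,0,0.4],"turn":0},{"claw":-1,"travel":[0,0,0.55],"turn":0},{"claw":-1,"travel":[0,0,0.6],"turn":0}]'
python3 -m inch '[{"claw":-1,"travel":[0.02,-0.05,0],"turn":-0.02},{"claw":-1,"travel":[0.04,-0.13,0],"turn":-0.04},{"claw":-1,"travel":[0.06,-0.23,0],"turn":-0.06},{"claw":-1,"travel":[0.08,-0.34,0],"turn":-0.09},{"claw":-1,"travel":[0.11,-0.445,0],"turn":-0.111}]'
python3 -m inch '[{"claw":-1,"travel":[0.02,-0.09,0],"turn":-0.02},{"claw":-1,"travel":[0.04,-0.18,0],"turn":-0.04},{"claw":-1,"travel":[0.06,-0.27,0],"turn":-0.06},{"claw":-1,"travel":[0.08,-0.36,0],"turn":-0.09},{"claw":-1,"travel":[0.11,-0.445,0],"turn":-0.111}]'
python3 -m inch '[{"claw":-1,"travel":[0.02,-0.1,0],"turn":-0.03},{"claw":-1,"travel":[0.05,-0.2,0],"turn":-0.06},{"claw":-1,"travel":[0.08,-0.3,0],"turn":-0.09},{"claw":-1,"travel":[0.1,-0.4,0],"turn":-0.105},{"claw":-1,"travel":[0.115,-0.445,0],"turn":-0.111}]'
python3 -m inch '[{"claw":-1,"travel":[0,0,0],"turn":0},{"claw":-1,"travel":[0,0,-0.1],"turn":0},{"claw":-1,"travel":[0,0,-0.3],"turn":0},{"claw":-1,"travel":[0,0,-0.45],"turn":0},{"claw":-1,"travel":[0,0,-0.55],"turn":0}]'
```

```text
clock: 25.1
position: [0.5682, 0.1185, 0.0451]
ee_rot: [0.0, 0.588, 0.809, 0.0]
contact_force: [0.5, 0.5, 0.3]
width: 0.0733
gripper_force: 0.0
clock: 25.6
position: [0.5675, 0.1187, 0.0456]
ee_rot: [0.0, 0.587, 0.809, 0.0]
contact_force: [-1.3, -0.3, 6.0]
width: 0.0251
gripper_force: 61.2
clock: 26.1
position: [0.5655, 0.1186, 0.0731]
ee_rot: [-0.002, 0.588, 0.809, -0.002]
contact_force: [-1.0, 0.0, -5.0]
width: 0.0253
gripper_force: 59.5
clock: 26.6
position: [0.5688, 0.119, 0.1975]
ee_rot: [0.002, 0.588, 0.809, 0.002]
contact_force: [1.7, 0.0, -4.7]
width: 0.0251
gripper_force: 59.7
clock: 27.1
position: [0.5883, 0.0291, 0.1928]
ee_rot: [-0.001, 0.72, 0.694, -0.001]
contact_force: [0.3, -1.1, -4.6]
width: 0.0249
gripper_force: 59.6
clock: 27.6
position: [0.6103, -0.0598, 0.1927]
ee_rot: [-0.001, 0.83, 0.558, -0.001]
contact_force: [-0.9, -0.5, -5.4]
width: 0.0249
gripper_force: 59.6
clock: 28.1
position: [0.6341, -0.1501, 0.1931]
ee_rot: [-0.0, 0.914, 0.407, -0.001]
contact_force: [-0.3, -0.8, -4.3]
width: 0.025
gripper_force: 59.7
clock: 28.6
position: [0.6324, -0.1463, 0.0817]
ee_rot: [-0.002, 0.913, 0.408, -0.001]
contact_force: [-0.5, 0.6, -3.5]
width: 0.0251
gripper_force: 59.6
```

```bash
python3 -m inch '[{"claw":-1,"travel":[0,0,-0.07],"turn":0},{"claw":-1,"travel":[0,0,-0.12],"turn":0},{"claw":-1,"travel":[0,0,-0.16],"turn":0},{"claw":-1,"travel":[0,0,-0.185],"turn":0},{"claw":-1,"travel":[0,0,-0.19],"turn":0}]'
python3 -m inch '[{"claw":-1,"travel":[0,0,0],"turn":0},{"claw":1,"travel":[0,0,0],"turn":0},{"claw":1,"travel":[0,0,0],"turn":0},{"claw":1,"travel":[0,0,0],"turn":0},{"claw":1,"travel":[0,0,0],"turn":0}]'
python3 -m inch '[{"claw":1,"travel":[0,0,0],"turn":0},{"claw":1,"travel":[0,0,0.15],"turn":0},{"claw":1,"travel":[0,0,0.4],"turn":0},{"claw":1,"travel":[0,0,0.6],"turn":0},{"claw":1,"travel":[0,0,0.75],"turn":0}]'
python3 -m inch '[{"claw":1,"travel":[0,0,0.25],"turn":0},{"claw":1,"travel":[0,0,0.5],"turn":0},{"claw":1,"travel":[0,0,0.5],"turn":0},{"claw":1,"travel":[0,0,0.5],"turn":0}]'
python3 - <<'E'
from h import *
im=imaging.get_image("wrist")[:,:,::-1]; t=imaging.get_image("scene")[:,:,::-1]
a=cv2.resize(im,(400,300));b=cv2.resize(t[90:270,80:260],(400,400))
o=np.zeros((400,800,3),np.uint8);o[:300,:400]=a;o[:,400:]=b
cv2.imwrite("pics/fin.png",o)
E
```

```text
clock: 29.1
position: [0.6345, -0.1482, 0.0463]
ee_rot: [0.0, 0.913, 0.408, 0.0]
contact_force: [0.6, -1.0, -4.6]
width: 0.025
gripper_force: 59.6
clock: 29.6
position: [0.6349, -0.1484, 0.0471]
ee_rot: [0.001, 0.913, 0.407, 0.001]
contact_force: [-0.1, 0.8, 0.4]
width: 0.081
gripper_force: 0.0
clock: 30.1
position: [0.6352, -0.1485, 0.1996]
ee_rot: [0.001, 0.913, 0.408, 0.001]
contact_force: [-0.5, -0.2, 0.6]
width: 0.0854
gripper_force: 0.0
clock: 30.5
position: [0.6348, -0.1484, 0.2982]
ee_rot: [0.001, 0.913, 0.408, 0.001]
contact_force: [-0.4, 1.1, -0.5]
width: 0.0851
gripper_force: 0.0
```

View pics/fin.png

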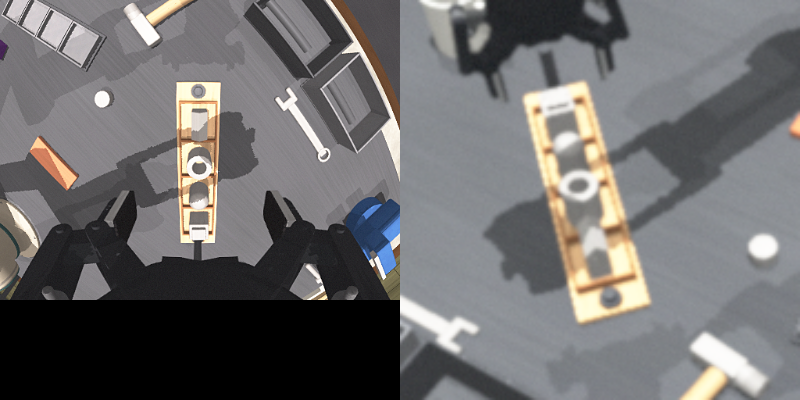

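All four dies stand in their bays, and the steel rack is empty. From the post the order is square (197,232), dome (198,195), collar (200,165), cutter (200,120).

```bash
python3 -c "from rig import ticket;print(ticket.sign_off())"
```

```text
the job is handed in; nothing more can be done
None
```

All four dies now stand upright in the wooden rack, in order from the tall post: square, dome, collar, cutter. The job was handed in at about 31 s on the robot's clock; sign-off returned no verdict.

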